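# Lock the spindle of a balancing stand

## Robot

A 7-joint arm with a two-finger parallel gripper is mounted at the origin on the work surface. World frame = base frame: x ahead of the robot, y to its left, z up, the work surface at z = 0. Lengths are in mm, angles in rad, forces in N, time in s.
With the tool pointing down it reaches from about 400 to 875 mm from the base axis. Payload 4.4 kg.
Tool frame: the origin (TCP) lies midway between the tips of the shut fingers; the grasp point (between the pads) lies 19 mm behind it (ctrl.pinch_z is the distance from the TCP to the grasp point, in mm); z points along the fingers, y is the line along which they close (so a half turn about z gives the same grasp; the last joint's range is limited). The gripper opens to 85 mm and grips with 20 to 120 N. Pads are 22 mm wide; open, the fingers measure 114 mm over their backs; the gripper's body (76 mm by 85 mm) begins 54 mm behind the grasp point. The pads swing forward as they close: fully open they stand 13 mm farther back than shut.
Start: joints at [1.111, 0.628, 0.038, 1.517, -0.027, 0.996, -0.02], TCP at [249.433, -600.251, 231.313] pointing down, gripper open.
Joint ranges: [-3.06, 3.06], [-0.37, 2.12], [-1.25, 1.32], [0.18, 2.47], [-1.1, 4.24], [0.23, 1.98], [-2.94, 2.94]. Speed limits (rad/s): [2.57, 2.57, 3.14, 3.14, 3.14, 3.14, 3.14].

## Interface

Orientations are given as [roll, pitch, yaw] about the fixed x, y, z axes, in that order (R = Rz(yaw) Ry(pitch) Rx(roll)).
In Python, from cell import read_state, cams, order, ctrl gives the robot as it stands.
- The arm moves only by the tool move_arm, never from a script. Its argument "targets" is text: rows parted by semicolons, each of 7 numbers parted by spaces: the gripper's target within -1 to 1 (fully open at 1, half-way at 0, shut at -1), then the shift along the tool's x, y, z in cm, then the turn, a rotation vector about the tool's x, y, z in degrees. A call has 1 to 5 rows; each row shifts and turns the commanded pose from where the row before left it, along the tool's axes as they then stand; what a row does not reach is not made up. A row lasts 1/12 s, in which the tool goes at most 41.7 mm and 7.16 degrees, less where a joint would pass 70% of its speed; a pose out of reach is approached as far as the arm can. A call with a gripper value outside its range is refused whole. The fingers move at their own pace and stop on an object; the grip force is fixed at half the most. Time passes only in rows, so rows that do not move let the fingers close. It gives the time, the measured TCP pose, the force, the opening and the grip force at its end, in the units of the state.
- read_state(): the state, without advancing time (a new reading comes with each control period).
- cams.get_image(name): name is "side" or "top" or "wrist"; returns a dict with "color" (480x640x3 uint8, red, green, blue), "fovy" (degrees; the focal length in pixels is half the picture's height over the tangent of half this angle, whatever the lens; pixels are square), "cx", "cy" (the principal point, pixels), "rvec" (rotation vector, rad) and "tvec" (3), from world to camera coordinates, as OpenCV has them. Camera axes: x right, y down, z forward; pixel columns grow to the right and rows downward; lengths in mm; the calibration is good to about 2 mm. A picture is of the moment at which its call begins. There is no depth.
- order.finish_job(): hands the job in; it is judged then, once.
The state is a dict: "clock": time; "qpos": joint angles; "qd": joint speeds; "tau": joint torques, N m; "eef_pos": TCP position; "tool_rot": TCP orientation; "force": force on the tool from outside, world axes, zero at the start; "torque": the same for the moment, N m; "width": finger opening in mm; "gripper_force": force on a finger pad.
Only numpy, scipy, OpenCV 4.12 (cv2) and the standard library are available. Lean on these libraries where they do the work, as an engineer would, in place of code of your own. Each camera call takes 0.05 s, during which the arm holds its last target. There are 200 camera calls.

## Task

Lock the spindle of the small balancing stand: turn its slotted disc by pushing on the upright pins until the slot faces the locking bar, then push the bar by its thumb plate fully home into the slot, without forcing it. Only push, with the fingertips or the outside of the fingers; do not take hold of anything. Leave every loose tool and part where it lies.

Things in the scene. Friction and masses are not known exactly. Their poses are not given: they have to be found in the camera images.
- stand: Fixed balancing stand, its place and turn vary: dark base plate (x -95 to 95, y -105 to 205 mm, 20 mm thick), upright spindle with a flat steel disc, and a blue guide block (x -25 to 25, y 92 to 150, top 76 mm above the table) holding the locking bar. Origin: on the spindle axis at table height; z up; the bar lies on its +y side, centred on x = 0. A speed sensor at x 0, y -101 to -81 is 68 mm high.
- spindle (a point): On the spindle axis, level with the disc's upper face (66 mm above the table). The disc is 150 mm across, 14 mm thick, with one open slot in its rim, 22 mm wide with parallel sides, from the rim (75 mm radius) in to 52 mm radius.
- index_disc (a joint): Angle of the slotted disc (rad), growing anticlockwise seen from above; at 0 or a whole turn the slot faces the bar. Starts anywhere from 0.6 to 5.65. It turns endlessly either way with a light drag (0.08 N m, 1.5 N at a pin) and stays where left, coasting a degree or so. The bar's round nose draws the slot in line if it is off by up to about 5 mm at the rim; further off the rim may stop the bar.
- slot (a point): Centre of the slot's mouth, at the rim of the disc (75 mm from the spindle axis), half-way up its thickness (59 mm above the table). Turns with the disc.
- lock_point (a point): Fixed point where the slot's mouth must come: on the bar's centre line, 75 mm from the spindle axis, 59 mm above the table.
- pin_a (a point): Top centre of an upright round steel driving pin on the disc, 12 mm across, 32 mm tall above the disc's upper face (top 98 mm above the table), 52 mm from the spindle axis, 60 degrees anticlockwise from the slot seen from above. Pushing a pin sideways turns the disc.
- pin_b (a point): Top centre of the like pin opposite the slot (180 degrees from it).
- pin_c (a point): Top centre of the like pin 60 degrees clockwise from the slot.
- arbor_top (a point): Top centre of the arbor that stands in the middle of the disc and turns with it: 52 mm across at its foot flange, 34 mm tapering to 25 mm above, nut on top, 107 mm above the table.
- lock_bar (a joint): Travel of the locking bar towards the spindle (m): 0 drawn back, 0.033 fully home, where its thumb plate meets the guide block. It starts between 0 and 0.008; the nose reaches the disc's rim at 0.012. It slides with about 3.5 N of friction and stays where it is left.
- bar_nose (a point): Tip of the locking bar's round nose, at the bar's mid-height (59 mm above the table). The bar is 18 mm wide, 12 mm thick; the nose is a half circle of 9 mm radius.
- thumb_plate (a point): Middle of the rear face of the thumb plate, the face to push on, 83 mm above the table, 104 mm behind the nose tip. The upright plate at the bar's rear end is 36 mm wide, 8 mm thick, from 53 to 101 mm above the table; behind it is free space down to the base plate (20 mm) and the table. Push along the bar towards the spindle.
- trim_weight: Bystander: brass trim weight, 24 mm across, 34 mm tall, standing on the base plate beside the guide block. Origin: centre of its underside.
- hex_key: Bystander: L-shaped hex key, 6 mm thick, 85 mm long, lying on the base plate on the other side of the guide block. Origin: underside, middle of its long leg.
- spanner: Bystander: steel spanner 170 mm long on the table beyond the stand. Origin: underside, about its middle.
- screwdriver: Bystander: screwdriver 190 mm long on the table on the robot's side of the stand. Origin: underside, about its middle.
- bearing: Bystander: steel bearing ring 52 mm across, 15 mm tall, on the table beyond the stand. Origin: centre of its underside.
- oil_bottle: Bystander: small white oil bottle, 48 mm across, 115 mm tall, on the table to the left. Origin: centre of its underside.
- pulley: Bystander: aluminium belt pulley, 90 mm across, 36 mm tall, lying on the table to the right. Origin: centre of its underside.

How it is judged:
By the outcome, as a careful person would: the job done as asked, in the order asked, and still so for the second after the job is handed in, with the robot touching nothing.
It also fails if it takes over 61 s, if anything falls off the work surface, if the arm or the gripper's body presses on something with over 40 N, if the wrist force passes 120 N, or if a joint passes its speed limit or range.

## Working session

There is one attempt and no reset: what is moved stays moved. The work goes in short steps, Python scripts to look and compute and a tool call to move; the robot and the scene stay as the last step left them, time stands still between calls to the robot, and variables do not carry over. Pictures are saved under pics/ and viewed, at most 10 in all, crops included, and the job is handed in when it is done.

Besides the shell and the picture viewer there is one more tool, called after "Call:" in YAML: its name, and indented under it one key for each argument. move_arm: Moves the arm, as the interface text tells. Its arguments: {"type":"object","properties":{"targets":{"type":"string"}},"required":["targets"]}

```bash
mkdir -p pics
cat > h.py <<'E'
import numpy as np, cv2
from cell import read_state, cams, order, ctrl
def cam(n):
    d=cams.get_image(n); f=d["color"].shape[0]/2/np.tan(np.radians(d["fovy"])/2)
    d["K"]=np.array([[f,0,d["cx"]],[0,f,d["cy"]],[0,0,1.]]); d["R"]=cv2.Rodrigues(np.array(d["rvec"],float))[0]; d["t"]=np.array(d["tvec"],float).ravel(); return d
def toplane(d,u,v,z):
    r=d["R"].T@np.linalg.inv(d["K"])@[u,v,1]; c=-d["R"].T@d["t"]; return c+r*(z-c[2])/r[2]
def proj(d,p):
    return cv2.projectPoints(np.array(p,float).reshape(-1,3),d["R"],d["t"],d["K"],None)[0][:,0]
def save(d,n): cv2.imwrite(f"pics/{n}.png",cv2.cvtColor(d["color"],cv2.COLOR_RGB2BGR))
E
python3 - <<'E'
from h import *
for n in("top","side"):
    d=cam(n); save(d,n+"0"); print(n,-d["R"].T@d["t"],d["fovy"])
print(read_state())
E
```

```text
top [ 414.62279831  -30.87181669 1031.97973138] 56.02477590753538
side [ 411.49373829 -783.44731247  922.95667784] 48.470997698541225
{'clock': 0.1, 'qpos': array([ 1.1112166 ,  0.62928657,  0.03846322,  1.51830212, -0.02701314,
        0.99628584, -0.0200044 ]), 'qd': array([-0.00018528, -0.00272376, -0.0006706 , -0.00162555, -0.00157582,
        0.000671  , -0.0003392 ]), 'tau': array([ 2.61162946e-03, -5.64532578e+01,  1.22999053e+00, -1.93974406e+01,
        1.11367003e-02,  5.43342336e-03, -2.25906274e-05]), 'eef_pos': array([ 249.19218222, -599.7103202 ,  230.44912157]), 'tool_rot': array([-3.13982936e+00,  2.01803107e-05,  3.93752493e-01]), 'force': array([ 0.72806761, -0.40797966,  0.14811902]), 'torque': array([ 0.00490968, -0.01912724,  0.00960655]), 'gripper_force': 0.0, 'width': 85.16747996085542}
```

View pics/top0.png

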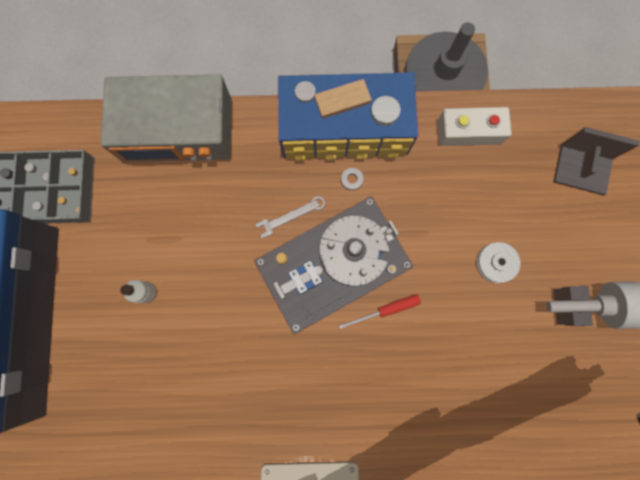

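View pics/side0.png

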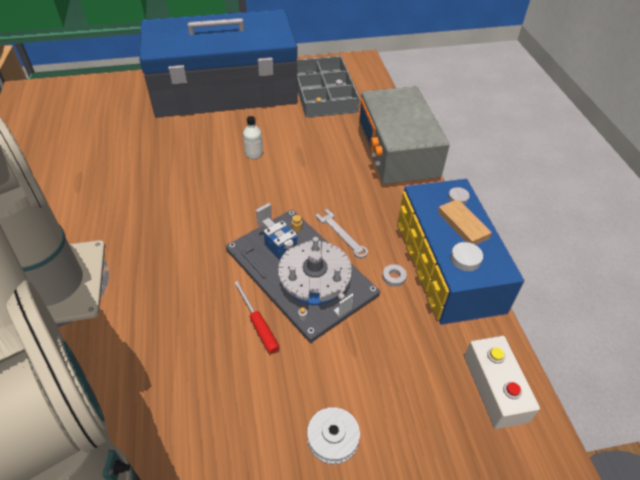

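The top view shows the disc centred near (353,250), the guide block at (303,278), the thumb plate at (280,290) and a possible slot at (383,253). I'll enlarge both views to confirm.

Run:
```python
import cv2,numpy as np
a=cv2.imread("pics/top0.png")[190:340,245:420]; b=cv2.imread("pics/side0.png")[195:345,220:385]
a=cv2.resize(a,None,fx=4,fy=4,interpolation=2)
cv2.imwrite("pics/ca.png",a)
b=cv2.resize(b,None,fx=4,fy=4,interpolation=2)
cv2.imwrite("pics/cb.png",b)
```

```text
(no output)
```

View pics/ca.png

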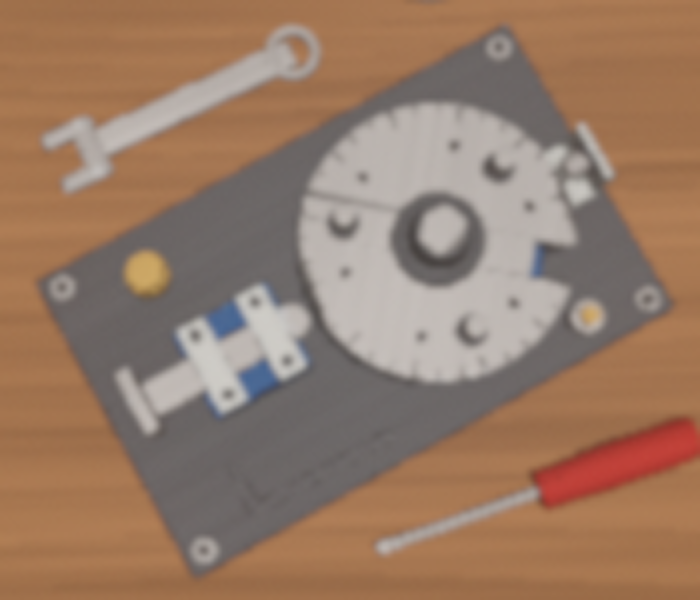

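View pics/cb.png

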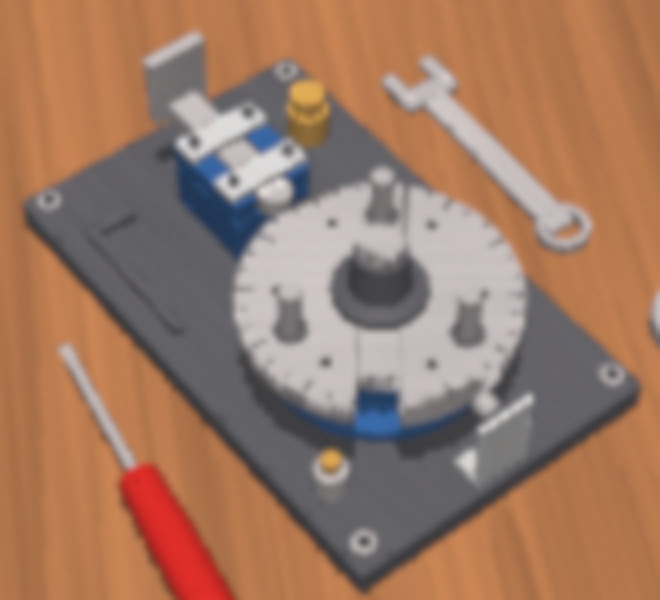

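The crops show the slot at top px ≈(382,255), almost opposite the bar. The base bolts are at crop (62,287), (203,550), (648,298) and (498,46), and the pins at (344,222), (498,166) and (473,327).

```bash
cat > pose.py <<'E'
from h import *
d=cam("top")
P=lambda u,v,z: toplane(d,245+u/4-.375,190+v/4-.375,z)[:2]
b=[P(*q,21) for q in((62,287),(203,550),(648,298),(498,46))]
c=np.mean(b,0); ydir=(b[0]+b[1]-b[2]-b[3]); ydir/=np.linalg.norm(ydir)
S=c-50*ydir; xdir=np.array([ydir[1],-ydir[0]]);
E
python3 - <<'E'
from pose import *
print("S",S,"ydir",ydir,"ang",np.degrees(np.arctan2(ydir[1],ydir[0])),[np.linalg.norm(b[i]-b[i-1]) for i in range(4)])
# disc centre from blobs: white mask ellipse
print("disc ctr by extremes",P((300+578)/2,(101+383)/2,66))
sl=P(545,262,66)-S
def ang(v): return np.degrees(np.arctan2(v@-xdir,v@ydir))%360
print("slot ang",ang(sl),np.linalg.norm(sl))
for n,u,v in(("p1",342,217,),("p2",498,160),("p3",475,324)):
    q=P(u,v,98)-S; print(n,ang(q),np.linalg.norm(q))
for n,u,v,z in(("nose",311,320,62),("plate_top",137,400,101)):
    q=P(u,v,z); w=q-S; print(n,q,"x",w@xdir,"y",w@ydir)
E
```

```text
S [ 549.23562027 -108.59374563] ydir [-0.46619467  0.88468216] ang 117.7875666207883 [np.float64(284.5374736744965), np.float64(166.43245068104738), np.float64(285.4818587058922), np.float64(167.04457892554373)]
disc ctr by extremes [ 547.16530032 -109.47896961]
slot ang 138.13862677482558 59.38049715285649
p1 323.3895966096304 52.5966058147248
p2 201.6975899385962 47.68611420461441
p3 79.27102817558966 52.13641321105324
nose [507.11402419 -39.24016652] x -4.931955595854369 y 80.992737975946
plate_top [464.53796875  51.55697738] x -0.2690876162789806 y 181.1680817478425
```

Call:
move_arm:
  targets: "-1 3.4 -2.2 0 0 0 0; -1 3.4 -2.2 0 0 0 0; -1 3.4 -2.2 0 0 0 0; -1 3.4 -2.2 0 0 0 0; -1 3.4 -2.2 0 0 0 0"

```text
clock: 0.57
eef_pos: [364.8, -431.6, 231.1]
tool_rot: [-3.141, -0.0, 0.393]
force: [0.4, -0.2, 0.5]
width: 25.6
gripper_force: 0.0
```

Call:
move_arm:
  targets: "-1 3.4 -2.2 0 0 0 0; -1 3.4 -2.2 0 0 0 0; -1 3.4 -2.2 0 0 0 0; -1 3.4 -2.2 0 0 0 0; -1 3.4 -2.2 0 0 0 0"

```text
clock: 0.98
eef_pos: [479.7, -264.8, 231.3]
tool_rot: [-3.141, 0.0, 0.394]
force: [0.8, -1.0, 0.0]
width: -0.2
gripper_force: 0.0
```

Call:
move_arm:
  targets: "-1 3.4 -2.2 0 0 0 0; -1 3.4 -2.2 0 0 0 0; -1 3.4 -2.2 0 0 0 0; -1 3.4 -2.2 0 0 0 0; -1 0 0 0 0 0 0"

```text
clock: 1.4
eef_pos: [575.9, -122.2, 231.0]
tool_rot: [-3.137, -0.006, 0.407]
force: [0.8, 1.8, 0.2]
width: 0.1
gripper_force: 0.0
```

Call:
move_arm:
  targets: "-1 0 0 0 0 0 -7; -1 0 0 0 0 0 -7; -1 0 0 0 0 0 -7; -1 0 0 0 0 0 -7; -1 0 0 0 0 0 -7"

```text
clock: 1.82
eef_pos: [570.5, -133.3, 231.1]
tool_rot: [-3.141, 0.0, 1.011]
force: [-0.1, 0.7, 0.7]
width: 0.1
gripper_force: 0.0
```

Call:
move_arm:
  targets: "-1 0 0 0 0 0 -7; -1 0 0 0 0 0 -7; -1 0 0 0 0 0 -7; -1 0 0 0 0 0 -7; -1 0 0 0 0 0 -7"

```text
clock: 2.23
eef_pos: [570.4, -133.5, 231.1]
tool_rot: [-3.141, -0.0, 1.621]
force: [0.9, 0.2, 0.7]
width: -0.3
gripper_force: 0.0
```

Call:
move_arm:
  targets: "-1 0 0 0 0 0 -5; -1 0 0 0 0 0 0; -1 0 0 0 0 0 0"

```text
clock: 2.48
eef_pos: [570.5, -133.5, 231.1]
tool_rot: [-3.141, -0.0, 1.7]
force: [0.8, 0.5, -0.0]
width: -0.2
gripper_force: 0.0
```

Run:
```python
from h import *
s=read_state(); print(s["clock"],s["qpos"],s["eef_pos"],s["tool_rot"],s["force"],s["width"])
d=cam("wrist"); save(d,"w1"); print(proj(d,[s["eef_pos"]]))
```

```text
2.4833 [ 0.40166197  0.5532312  -0.34211174  1.69534544  0.22113581  0.9317128
  0.10312641] [ 570.52612856 -133.52429119  231.07146279] [-3.14113797e+00 -3.42470824e-04  1.69985142e+00] [ 0.76308128  0.49608134 -0.02458516] -0.2449616039975381
[[325.3935364  310.25244695]]
```

View pics/w1.png

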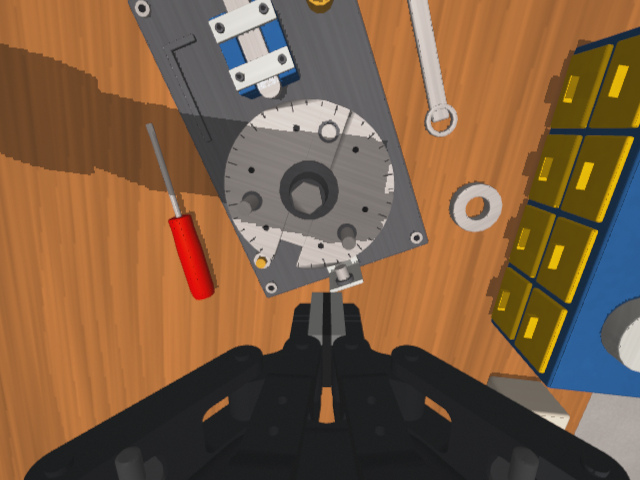

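The wrist view shows the disc centred near (309,183) and the slot mouth near (285,253). Pin tops are around (329,131), (250,203) and (347,231), and the nose tip is at (270,96).

Run:
```python
from h import *
d=cam("wrist")
c=toplane(d,309.5,183.5,66)  # disc face ellipse 225..394 x 99..268
print("disc",c, "edges",[toplane(d,*p,66)[:2] for p in((225,183),(394,175),(316,99))])
for n,u,v,z in(("slot1",275,264,66),("slot2",298,267,66),("pinb",329,130,98),("pa",347,229,98),("pc",253,203,98),("nose",270,97,59),("bolt",142,8,21),("bolt",271,288,21),("bolt",416,238,21)):
    print(n,toplane(d,u,v,z)[:2])
S=np.array([548,-108.3]);g=lambda a,r:S+r*np.array([np.cos(np.radians(a+117.8)),np.sin(np.radians(a+117.8))])
for a in(321.5,201.5,81.5): print(proj(d,[[*g(a,52),98]]),g(a,52))
print(proj(d,[[*S,66],[*g(141.5,75),66]]))
```

```text
disc [ 551.96963456 -101.8163197    66.        ] edges [array([ 478.13213198, -110.98355868]), array([624.39859065, -84.91772854]), array([549.35754527, -32.49693247])]
slot1 [ 528.23277866 -181.62651416]
slot2 [ 550.17550759 -181.85702423]
pinb [562.87104771 -55.10393371]
pa [ 587.73264621 -130.02750032]
pc [ 509.67479771 -118.31897674]
nose [510.71490219 -35.41419889]
bolt [387.88055608  24.48007942]
bolt [ 521.46844885 -229.2656651 ]
bolt [ 669.2791205  -151.33050999]
[[321.78717835 131.96015764]] [557.654664   -57.20413458]
[[344.48041234 242.92053438]] [ 587.42298548 -142.209117  ]
[[239.12014221 209.97838351]] [ 498.92235052 -125.48674842]
[[304.2130649  190.19808385]
 [281.10747677 265.10024838]]
```

Call:
move_arm:
  targets: "-1 1.4 1.75 0 0 0 0; -1 1.4 1.75 0 0 0 0; -1 0 0 3.5 0 0 0; -1 0 0 3.5 0 0 0; -1 0 0 3.0 0 0 0"

```text
clock: 3.0
eef_pos: [601.8, -100.4, 129.9]
tool_rot: [3.141, 0.0, 1.702]
force: [-0.1, -0.5, 0.8]
width: 0.1
gripper_force: 0.0
```

Call:
move_arm:
  targets: "-1 0 0 2.4 0 0 0; -1 0 0 1.3 0 0 0; -1 0 0 1.2 0 0 0; -1 0 0 0 0 0 0; -1 0 0 0 0 0 0"

```text
clock: 3.42
eef_pos: [601.9, -100.7, 82.3]
tool_rot: [-3.141, -0.0, 1.702]
force: [-0.2, 0.1, -0.3]
width: -0.0
gripper_force: 0.0
```

Run:
```python
from h import *
s=read_state(); print(s["clock"],s["eef_pos"],s["tool_rot"],s["force"])
d=cam("wrist"); save(d,"w2")
```

```text
3.4167 [ 601.91724046 -100.69483719   82.26543366] [-3.14128034e+00 -3.88483273e-06  1.70236878e+00] [-0.15495845  0.05444375 -0.25399385]
```

View pics/w2.png

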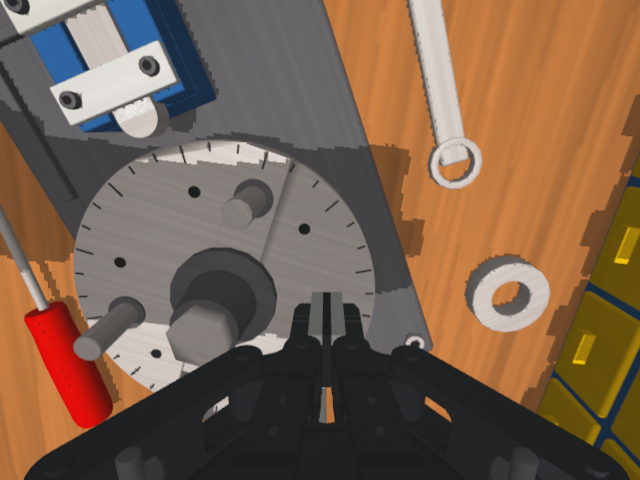

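Call:
move_arm:
  targets: "-1 -0.63 -0.04 0 0 0 7; -1 -0.63 -0.04 0 0 0 7; -1 -0.63 -0.04 0 0 0 7; -1 -0.45 -0.02 0 0 0 5; -1 -0.45 -0.02 0 0 0 5"

```text
clock: 3.88
eef_pos: [599.5, -128.5, 84.2]
tool_rot: [3.138, -0.001, 1.157]
force: [3.0, 4.4, -1.1]
width: 0.2
gripper_force: 2.4
```

Call:
move_arm:
  targets: "-1 -0.63 -0.04 0 0 0 7; -1 -0.63 -0.04 0 0 0 7; -1 -0.63 -0.04 0 0 0 7; -1 -0.63 -0.04 0 0 0 7; -1 -0.63 -0.04 0 0 0 7"

```text
clock: 4.3
eef_pos: [580.1, -151.7, 84.3]
tool_rot: [3.138, -0.005, 0.545]
force: [2.0, 0.8, -0.4]
width: 0.2
gripper_force: 1.0
```

```bash
cat > st.py <<'E'
from h import *
S=np.array([550,-107.])
s=read_state(); v=s["eef_pos"][:2]-S
print(s["clock"],s["eef_pos"],np.degrees(s["tool_rot"]),s["force"],s["qpos"][6],"r",np.hypot(*v),"phi",(np.degrees(np.arctan2(v[1],v[0]))-117.8)%360)
E
python3 - <<'E'
from st import *
d=cam("top"); cv2.imwrite("pics/t2.png",cv2.resize(d["color"][190:340,245:420,::-1],None,fx=4,fy=4,interpolation=2))
E
```

```text
4.3 [ 580.13256503 -151.67972251   84.34174138] [179.80439491  -0.2986127   31.2261182 ] [ 1.96772043  0.79254444 -0.35627927] -0.7817254346186848 r 53.89108533455507 phi 186.19622020490834
```

View pics/t2.png

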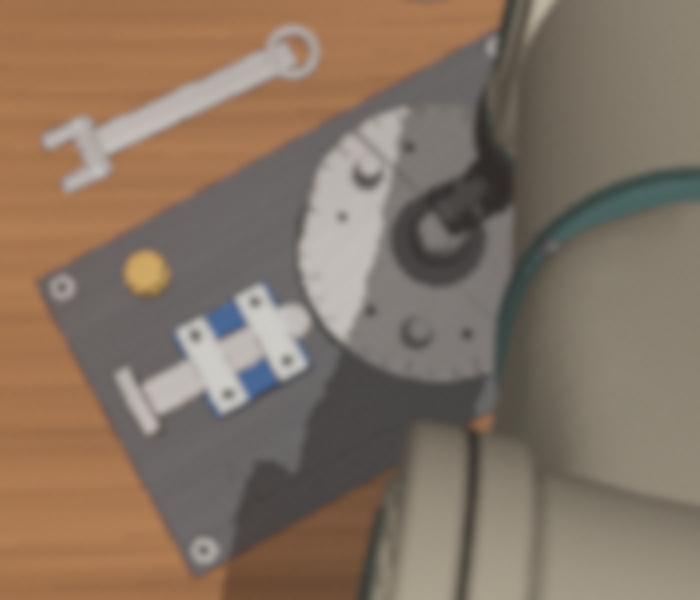

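Pin b (crop 366,170) has moved clockwise, so the push is working. I'll continue.

Call:
move_arm:
  targets: "-1 -0.63 -0.05 0 0 0 7; -1 -0.63 -0.05 0 0 0 7; -1 -0.63 -0.05 0 0 0 7; -1 -0.63 -0.05 0 0 0 7; -1 -0.63 -0.05 0 0 0 7"

```text
clock: 4.77
eef_pos: [549.5, -159.5, 84.1]
tool_rot: [3.141, -0.006, -0.064]
force: [2.2, -1.5, -0.8]
width: -0.0
gripper_force: 0.9
```

Call:
move_arm:
  targets: "-1 -0.63 -0.04 0 0 0 7; -1 -0.63 -0.04 0 0 0 7; -1 -0.63 -0.04 0 0 0 7; -1 -0.45 -0.02 0 0 0 5; -1 -0.27 -0.01 0 0 0 3"

```text
clock: 5.18
eef_pos: [523.9, -150.7, 83.8]
tool_rot: [-3.14, -0.003, -0.568]
force: [0.3, -0.9, -0.2]
width: -0.2
gripper_force: 0.7
```

Call:
move_arm:
  targets: "-1 0 0 0 0 0 0; -1 0 0 0 0 0 0"

```text
clock: 5.35
eef_pos: [523.5, -150.2, 83.2]
tool_rot: [-3.14, -0.001, -0.562]
force: [-0.3, -0.4, 0.7]
width: -0.3
gripper_force: 0.0
```

Run:
```python
from st import *
d=cam("wrist"); save(d,"w3")
g=lambda a,r,z:[*(S+r*np.array([np.cos(np.radians(a+117.8)),np.sin(np.radians(a+117.8))])),z]
print(proj(d,[g(0,75,66),g(0,52,66),g(0,87,66),g(0,0,66),g(180,52,98),g(300,52,98)]))
```

```text
5.35 [ 523.46742958 -150.17193374   83.20079213] [-1.79925490e+02 -6.84192968e-02 -3.22264168e+01] [-0.29533981 -0.3730922   0.69662956] -1.5117967982734855 r 50.67339692512721 phi 120.62598314638728
[[171.02285557 398.40960919]
 [187.06794826 368.75378233]
 [163.04135415 413.1616601 ]
 [227.43777018 294.1390405 ]
 [262.62170548 224.54957136]
 [ 82.89028322 328.2588878 ]]
```

View pics/w3.png

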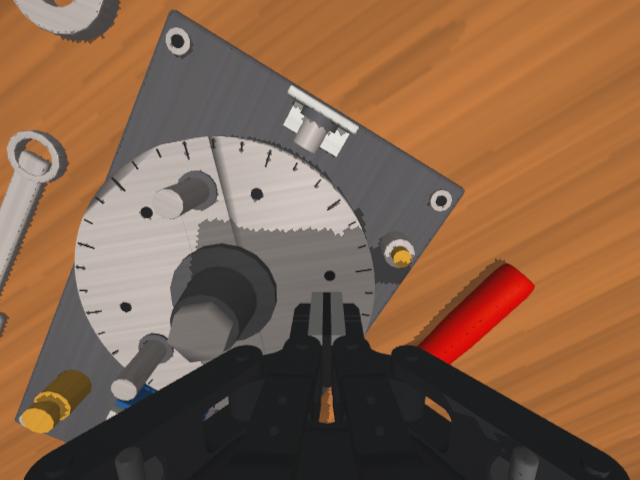

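Pin b is at foot (197,190) and top (171,204), and pin c at top (125,385). The sensor is at (315,125).

Run:
```python
from st import *
d=cam("wrist")
c=toplane(d,225,281,66)[:2] # rim 75..375
print("L/R/T rim",[toplane(d,*p,66)[:2] for p in((75,255),(376,268),(225,136))])
for n,u,v,z in(("b",171,204,98),("c",125,385,98),("sensor",315,128,68),("bolt",178,41,21),("bolt",441,201,21)):
    q=toplane(d,u,v,z)[:2]; w=q-S; print(n,q,np.hypot(*w),(np.degrees(np.arctan2(w[1],w[0]))-117.8)%360)
```

```text
5.4 [ 523.38886798 -150.27444232   82.99656052] [-1.79931726e+02 -5.53108736e-02 -3.22522433e+01] [0.6441999  0.75152058 0.13217451] -1.512019065618151 r 50.80186714528581 phi 120.61103013746862
L/R/T rim [array([606.53324375, -56.99253955]), array([ 522.31234714, -177.93332023]), array([ 611.84226276, -152.8106726 ])]
b [ 598.87357513 -128.88781624] 53.55093692374447 218.07498791640953
c [546.67356724 -58.60836026] 48.505834201854 336.1323159253326
sensor [ 593.52943985 -188.09527284] 92.03942313748698 180.42553077117748
bolt [ 668.85329462 -149.87661852] 126.35074221668931 222.36296634267117
bolt [ 519.89330474 -227.96187356] 124.65226814526143 138.223408797607
```

Call:
move_arm:
  targets: "-1 -0.45 -0.01 0 0 0 5; -1 -0.45 -0.01 0 0 0 5; -1 -0.45 -0.01 0 0 0 5; -1 -0.45 -0.01 0 0 0 5; -1 -0.36 -0.01 0 0 0 4"

```text
clock: 5.87
eef_pos: [508.6, -136.3, 82.8]
tool_rot: [-3.14, -0.002, -0.988]
force: [1.7, -1.0, 0.1]
width: -0.2
gripper_force: 1.0
```

Call:
move_arm:
  targets: "-1 -0.27 0 0 0 0 3; -1 -0.18 0 0 0 0 2; -1 -0.09 0 0 0 0 1; -1 0 0 0 0 0 0; -1 0 0 0 0 0 0"

```text
clock: 6.28
eef_pos: [505.0, -131.6, 82.6]
tool_rot: [-3.141, -0.001, -1.088]
force: [2.2, -1.3, 0.1]
width: -0.1
gripper_force: 0.9
```

Run:
```python
from st import *
d=cam("wrist"); save(d,"w4")
S=np.array([551,-108.])
g=lambda a,r,z:[*(S+r*np.array([np.cos(np.radians(a+117.8)),np.sin(np.radians(a+117.8))])),z]
# steel pin tops: print predicted location for several slot angles
for a in (0,5,10): print(a,proj(d,[g(180+a,52,98),g(300+a,52,98),g(a,75,66)]).round(0).tolist())
d=cam("top"); cv2.imwrite("pics/t4.png",cv2.resize(d["color"][190:340,245:420,::-1],None,fx=4,fy=4,interpolation=2))
```

```text
6.2833 [ 504.9520116  -131.63592892   82.58004671] [-1.79941699e+02 -5.84106446e-02 -6.23615714e+01] [ 2.15112037 -1.280285    0.10687363] -1.8785780472644809 r 51.34442767018618 phi 90.87345026332645
0 [[188.0, 204.0], [108.0, 379.0], [237.0, 412.0]]
5 [[176.0, 204.0], [115.0, 386.0], [248.0, 411.0]]
10 [[164.0, 206.0], [122.0, 392.0], [260.0, 410.0]]
```

View pics/w4.png

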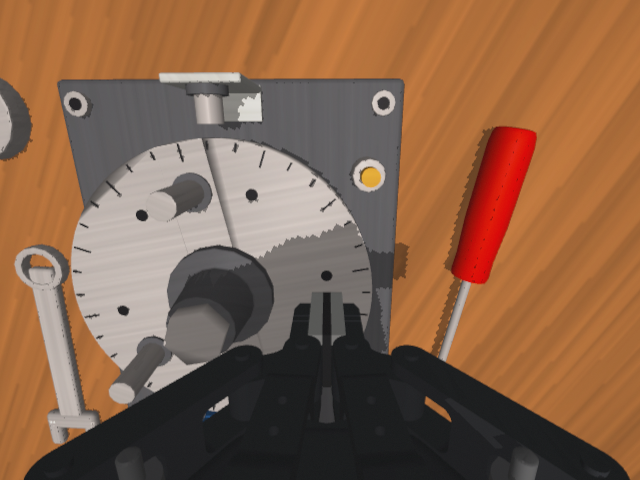

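Pin tops at (165,206) and (122,391) match a slot error of about +9.5°. I'll push slowly by that much.

Call:
move_arm:
  targets: "-1 -0.18 0 0 0 0 2; -1 -0.18 0 0 0 0 2; -1 -0.18 0 0 0 0 2; -1 -0.14 0 0 0 0 1.5; -1 -0.09 0 0 0 0 1"

```text
clock: 6.8
eef_pos: [501.2, -124.4, 82.4]
tool_rot: [-3.141, -0.0, -1.239]
force: [2.5, -0.9, 1.9]
width: -0.2
gripper_force: 1.0
```

Call:
move_arm:
  targets: "-1 -0.04 0 0 0 0 0.5; -1 0 0 0 0 0 0; -1 0 0 0 0 0 0; -1 0 0 0 0 0 0"

```text
clock: 7.13
eef_pos: [500.8, -123.9, 82.3]
tool_rot: [3.141, 0.0, -1.247]
force: [1.3, -0.3, 0.7]
width: 0.5
gripper_force: 0.7
```

Run:
```python
from st import *
d=cam("wrist"); save(d,"w5")
S=np.array([551,-108.])
g=lambda a,r,z:[*(S+r*np.array([np.cos(np.radians(a+117.8)),np.sin(np.radians(a+117.8))])),z]
for a in (-4,0,4): print(a,proj(d,[g(180+a,52,98),g(300+a,52,98),g(a,75,66)]).round(0).tolist())
w=cv2.resize(d["color"][160:420,80:260,::-1],None,fx=2,fy=2)
t=cv2.resize(cam("top")["color"][205:310,270:395,::-1],None,fx=3,fy=5*0.99)
cv2.imwrite("pics/x5.png",np.hstack([w,cv2.resize(t,(430,520))]))
```

```text
7.1333 [ 500.75439541 -123.88637524   82.2812109 ] [ 1.79988274e+02  1.29938374e-02 -7.14200056e+01] [ 1.27973371 -0.30136148  0.65269877] -1.9948116187564375 r 52.06034229543204 phi 81.12690141786783
-4 [[172.0, 203.0], [112.0, 385.0], [246.0, 411.0]]
0 [[163.0, 204.0], [118.0, 391.0], [256.0, 410.0]]
4 [[153.0, 206.0], [125.0, 396.0], [264.0, 408.0]]
```

View pics/x5.png

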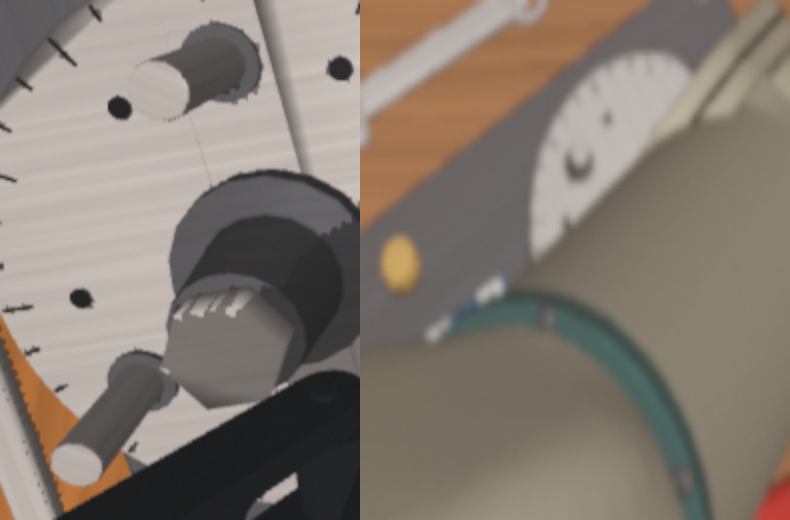

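The slot is in line to within about 1° (pin tops at (160,205) and (118,392)). Next I'll back off the pin, rise, and go behind the thumb plate.

Call:
move_arm:
  targets: "-1 0.7 0 0 0 0 0; -1 0.8 0 0 0 0 0; -1 0 0 -2 0 0 0; -1 0 0 -3.5 0 0 0; -1 0 0 -3.5 0 0 0"

```text
clock: 7.65
eef_pos: [504.0, -138.8, 172.4]
tool_rot: [3.137, 0.002, -1.248]
force: [1.4, -0.0, 1.3]
width: 0.2
gripper_force: 0.0
```

Call:
move_arm:
  targets: "-1 0 0 -2 0 0 0; -1 -3.77 -0.31 0 0 0 0; -1 -3.77 -0.31 0 0 0 0; -1 -3.77 -0.31 0 0 0 0; -1 -3.77 -0.31 0 0 0 0"

```text
clock: 8.07
eef_pos: [468.6, 9.5, 192.4]
tool_rot: [3.141, 0.0, -1.248]
force: [1.2, 0.6, 0.7]
width: 0.2
gripper_force: 0.0
```

Call:
move_arm:
  targets: "-1 -3.77 -0.31 0 0 0 0; -1 -3.77 -0.31 0 0 0 0; -1 0 0 0 0 0 -7; -1 0 0 0 0 0 -7; -1 0 0 0 0 0 -7"

```text
clock: 8.48
eef_pos: [450.8, 83.0, 192.1]
tool_rot: [3.14, 0.0, -0.871]
force: [0.4, -0.6, -2.0]
width: 0.3
gripper_force: 0.0
```

Call:
move_arm:
  targets: "-1 0 0 0 0 0 -7; -1 0 0 0 0 0 -7; -1 0 0 0 0 0 -7; -1 0 0 0 0 0 -7; -1 0 0 0 0 0 -7"

```text
clock: 8.9
eef_pos: [451.1, 81.4, 192.2]
tool_rot: [3.141, 0.001, -0.264]
force: [0.4, 1.0, -0.4]
width: -0.1
gripper_force: 0.0
```

Call:
move_arm:
  targets: "-1 0 0 0 0 0 -7; -1 0 0 0 0 0 -7; -1 0 0 0 0 0 -7; -1 0 0 0 0 0 -7; -1 0 0 0 0 0 -7"

```text
clock: 9.32
eef_pos: [451.1, 81.3, 192.2]
tool_rot: [3.141, 0.001, 0.347]
force: [0.0, 0.7, 0.1]
width: -0.1
gripper_force: 0.0
```

Call:
move_arm:
  targets: "-1 0 0 0 0 0 -7; -1 0 0 0 0 0 -1; -1 0 0 0 0 0 0; -1 0 0 0 0 0 0"

```text
clock: 9.65
eef_pos: [451.3, 81.7, 192.2]
tool_rot: [-3.142, 0.001, 0.477]
force: [-0.0, -0.3, -0.1]
width: -0.3
gripper_force: 0.0
```

```bash
cat > q.py <<'E'
from h import *
S=np.array([551,-108.]); yd=np.array([-.466,.885]); xd=np.array([yd[1],-yd[0]])
s=read_state(); w=s["eef_pos"][:2]-S
print(s["clock"],s["eef_pos"],np.degrees(s["tool_rot"]),s["force"],s["force"][:2]@yd,"stand x,y",w@xd,w@yd)
E
python3 - <<'E'
from q import *
d=cam("top")
g=lambda a,r,z:[*(S+r*np.array([np.cos(np.radians(a+117.8)),np.sin(np.radians(a+117.8))])),z]
# sample brightness at disc rim, r=64, to find slot (blue/dark) near phi 0
hsv=cv2.cvtColor(d["color"],cv2.COLOR_RGB2HSV)
for r in(60,65,70):
    print(r,[(a,hsv[int(round(v)),int(round(u))].tolist()) for a in range(-24,25,4) for u,v in proj(d,[g(a,r,66)])])
E
```

```text
9.65 [451.26050861  81.69961229 192.22709347] [-1.79999785e+02  3.17928366e-02  2.73540050e+01] [-0.0344939  -0.28011924 -0.1371872 ] -0.23183137161541498 stand x,y 0.13056944549137484 214.362759865792
60 [(-24, [14, 15, 192]), (-20, [12, 13, 192]), (-16, [12, 13, 192]), (-12, [14, 15, 193]), (-8, [13, 13, 172]), (-4, [112, 46, 127]), (0, [109, 115, 140]), (4, [108, 119, 141]), (8, [108, 119, 133]), (12, [113, 35, 153]), (16, [5, 8, 181]), (20, [14, 15, 192]), (24, [11, 15, 193])]
65 [(-24, [14, 15, 192]), (-20, [14, 15, 192]), (-16, [12, 13, 190]), (-12, [14, 15, 192]), (-8, [14, 16, 172]), (-4, [143, 10, 100]), (0, [116, 34, 113]), (4, [110, 91, 129]), (8, [111, 79, 119]), (12, [115, 32, 145]), (16, [14, 15, 192]), (20, [14, 15, 193]), (24, [14, 14, 194])]
70 [(-24, [11, 15, 188]), (-20, [11, 15, 184]), (-16, [11, 15, 181]), (-12, [11, 15, 192]), (-8, [12, 14, 181]), (-4, [9, 18, 102]), (0, [0, 10, 107]), (4, [0, 7, 108]), (8, [6, 12, 109]), (12, [12, 16, 160]), (16, [14, 15, 192]), (20, [12, 14, 187]), (24, [12, 14, 184])]
```

Run:
```python
from q import *
d=cam("top"); g=d["color"].astype(np.float32)
def prof(y,z):
    xs=np.arange(-30,30.1,2); p=proj(d,[[*(S+xd*x+yd*y),z] for x in xs]).astype(np.float32)
    c=cv2.remap(g,p[:,:1],p[:,1:],1)[:,0]; return list(zip(xs.astype(int),c.mean(1).astype(int)))
for y,z in((62,66),(66,66),(70,66),(86,63),(84,62),(120,65),(160,65),(166,65)): print(y,*["%d:%d"%q for q in prof(y,z)])
```

```text
9.7 [451.27881664  81.86034073 192.23687212] [1.79993230e+02 2.50387031e-02 2.73970446e+01] [-0.10355294  0.46870404  0.24735963] 0.46305874853991574 stand x,y 0.22167151009772113 214.49647299440687
62 -30:185 -28:186 -26:186 -24:186 -22:186 -20:186 -18:184 -16:174 -14:151 -12:121 -10:106 -8:103 -6:105 -4:105 -2:105 0:105 2:103 4:104 6:117 8:152 10:175 12:185 14:186 16:186 18:185 20:185 22:185 24:186 26:186 28:185 30:181
66 -30:157 -28:163 -26:172 -24:181 -22:184 -20:185 -18:183 -16:172 -14:148 -12:116 -10:100 -8:98 -6:101 -4:103 -2:105 0:104 2:99 4:96 6:110 8:146 10:172 12:183 14:185 16:184 18:180 20:173 22:174 24:179 26:183 28:178 30:171
70 -30:106 -28:118 -26:136 -24:154 -22:166 -20:175 -18:173 -16:162 -14:142 -12:118 -10:108 -8:106 -6:106 -4:107 -2:107 0:106 2:102 4:97 6:106 8:139 10:171 12:181 14:183 16:179 18:173 20:162 22:153 24:153 26:146 28:134 30:124
86 -30:106 -28:105 -26:105 -24:105 -22:104 -20:105 -18:105 -16:106 -14:109 -12:123 -10:148 -8:170 -6:182 -4:187 -2:186 0:185 2:179 4:165 6:143 8:121 10:108 12:106 14:106 16:106 18:106 20:106 22:106 24:106 26:106 28:107 30:107
8
[... 181 characters left out ...]
6 20:106 22:106 24:106 26:107 28:107 30:108
120 -30:90 -28:87 -26:99 -24:106 -22:109 -20:109 -18:108 -16:111 -14:127 -12:152 -10:174 -8:185 -6:186 -4:186 -2:186 0:186 2:185 4:180 6:159 8:128 10:110 12:107 14:108 16:109 18:109 20:108 22:107 24:105 26:105 28:105 30:105
160 -30:103 -28:102 -26:102 -24:102 -22:102 -20:102 -18:102 -16:103 -14:115 -12:142 -10:169 -8:181 -6:184 -4:183 -2:184 0:184 2:181 4:168 6:139 8:104 10:84 12:79 14:83 16:88 18:92 20:93 22:92 24:91 26:88 28:83 30:77
166 -30:103 -28:102 -26:102 -24:102 -22:101 -20:102 -18:102 -16:103 -14:115 -12:143 -10:161 -8:154 -6:139 -4:131 -2:130 0:128 2:117 4:96 6:73 8:67 10:67 12:70 14:78 16:91 18:104 20:109 22:109 24:106 26:98 28:87 30:74
```

The slot and bar centre lines agree to about 0.5 mm in the top view. I'll descend behind the plate and push.

Call:
move_arm:
  targets: "-1 0 0 3.5 0 0 0; -1 0 0 3.5 0 0 0; -1 0 0 2.5 0 0 0; -1 0 0 1.2 0 0 0; -1 0 0 0.7 0 0 0"

```text
clock: 10.17
eef_pos: [450.2, 82.0, 76.5]
tool_rot: [-3.141, 0.003, 0.48]
force: [-0.0, -0.6, 0.3]
width: -0.3
gripper_force: 0.0
```

Call:
move_arm:
  targets: "-1 0 0.4 0 0 0 0; -1 0 0.4 0 0 0 0; -1 0 0.3 0 0 0 0; -1 0 0.3 0 0 0 0; -1 0 0 0 0 0 0"

```text
clock: 10.58
eef_pos: [458.9, 69.1, 79.3]
tool_rot: [3.14, -0.002, 0.48]
force: [0.4, 0.0, 0.0]
width: 0.2
gripper_force: 0.0
```

```bash
python3 -c "import q"
```

```text
10.5833 [458.94446132  69.08654409  79.25770502] [ 1.79936955e+02 -1.23290396e-01  2.74838944e+01] [0.42396491 0.03259757 0.00711028] -0.1687187990988525 stand x,y 1.0531778115252735 199.61947254483863
```

Call:
move_arm:
  targets: "-1 0 0.25 0 0 0 0; -1 0 0.25 0 0 0 0; -1 0 0.25 0 0 0 0; -1 0 0.25 0 0 0 0"

```text
clock: 10.92
eef_pos: [462.5, 61.6, 78.6]
tool_rot: [-3.141, -0.001, 0.482]
force: [-0.4, 4.1, 3.3]
width: -0.0
gripper_force: 1.9
```

Call:
move_arm:
  targets: "-1 0 0.25 0 0 0 0; -1 0 0.25 0 0 0 0; -1 0 0.25 0 0 0 0; -1 0 0.25 0 0 0 0"

```text
clock: 11.25
eef_pos: [467.4, 52.0, 78.3]
tool_rot: [3.142, -0.0, 0.481]
force: [-0.6, 3.9, 2.8]
width: 0.3
gripper_force: 1.8
```

```bash
python3 -c "import q"
```

```text
11.25 [467.38109764  52.03004887  78.33067198] [ 1.79997398e+02 -2.45239622e-02  2.75722263e+01] [-0.58359586  3.9164173   2.77357204] 3.7379849776497376 stand x,y 0.571274181883112 180.59300174868207
```

Call:
move_arm:
  targets: "-1 0 0.2 0 0 0 0; -1 0 0.2 0 0 0 0; -1 0 0.2 0 0 0 0"

```text
clock: 11.5
eef_pos: [470.2, 46.7, 78.3]
tool_rot: [3.141, -0.0, 0.481]
force: [-0.7, 4.4, 2.4]
width: 0.2
gripper_force: 1.8
```

```bash
python3 -c "import q"
```

```text
11.5 [470.16748763  46.67897529  78.33371619] [ 1.79992382e+02 -2.59671871e-02  2.75664714e+01] [-0.71970594  4.36693344  2.39755766] 4.200119064566608 stand x,y 0.5436290405838093 174.55884389218136
```

Call:
move_arm:
  targets: "-1 0 0.2 0 0 0 0; -1 0 0.2 0 0 0 0"

```text
clock: 11.67
eef_pos: [471.5, 44.0, 78.3]
tool_rot: [-3.14, 0.0, 0.482]
force: [-2.4, 10.2, 5.1]
width: 0.0
gripper_force: 5.2
```

Call:
move_arm:
  targets: "-1 0 0.15 0 0 0 0; -1 0 0.15 0 0 0 0"

```text
clock: 11.83
eef_pos: [471.5, 44.0, 78.3]
tool_rot: [-3.137, 0.001, 0.484]
force: [-5.2, 15.2, 8.2]
width: -0.0
gripper_force: 8.1
```

Run:
```python
from q import *
d=cam("top"); g=d["color"].astype(np.float32)
ys=np.arange(40,200,3.); 
for x,z in((-2.8,64),(-14,101)):
    p=proj(d,[[*(S+xd*x+yd*y),z] for y in ys]).astype(np.float32)
    c=cv2.remap(g,p[:,:1],p[:,1:],1)[:,0].mean(1).astype(int); print(x,*["%d:%d"%q for q in zip(ys,c)])
```

```text
11.8333 [471.46610186  43.95490344  78.33109528] [-1.79718030e+02  6.85733833e-02  2.77350495e+01] [-5.17002118 15.24414208  8.21763071] 15.900295612700198 stand x,y 0.4234851459211626 171.54288607515014
-2.8 40:186 43:187 46:187 49:186 52:172 55:165 58:185 61:190 64:194 67:200 70:198 73:192 76:187 79:187 82:187 85:187 88:187 91:187 94:191 97:199 100:204 103:203 106:183 109:125 112:74 115:69 118:64 121:60 124:72 127:96 130:88 133:62 136:52 139:53 142:72 145:106 148:123 151:108 154:119 157:124 160:99 163:90 166:92 169:93 172:94 175:95 178:96 181:96 184:98 187:98 190:98 193:99 196:99 199:100
-14 40:185 43:184 46:185 49:186 52:185 55:169 58:130 61:137 64:159 67:167 70:164 73:157 76:155 79:155 82:160 85:157 88:155 91:153 94:152 97:177 100:200 103:205 106:205 109:201 112:174 115:134 118:117 121:118 124:121 127:112 130:124 133:156 136:171 139:145 142:110 145:77 148:98 151:124 154:108 157:96 160:99 163:91 166:88 169:90 172:91 175:92 178:93 181:94 184:95 187:96 190:97 193:98 196:98 199:98
```

The bar stopped hard and its nose shows at y≈55 in the slot, against 54 expected when home. I'll back off, lift clear and check.

Call:
move_arm:
  targets: "-1 0 -0.6 0 0 0 0; -1 0 -1.5 0 0 0 0; -1 0 -1.5 0 0 0 0; -1 0 0 -3 0 0 0; -1 0 0 -3.5 0 0 0"

```text
clock: 12.3
eef_pos: [453.7, 71.4, 141.9]
tool_rot: [-3.141, 0.007, 0.481]
force: [1.6, 0.6, 0.1]
width: -0.0
gripper_force: 0.0
```

Call:
move_arm:
  targets: "-1 0 -3 -3 0 0 0; -1 0 -3 -2 0 0 0; -1 0 0 0 0 0 0; -1 0 0 0 0 0 0"

```text
clock: 12.63
eef_pos: [428.9, 125.8, 193.5]
tool_rot: [3.141, -0.002, 0.484]
force: [-0.8, -0.1, -1.0]
width: 0.0
gripper_force: 0.0
```

Run:
```python
from q import *
d=cam("top"); g=d["color"].astype(np.float32)
ys=np.arange(44,200,3.); 
for x,z in((-2.8,64),(-14,101)):
    p=proj(d,[[*(S+xd*x+yd*y),z] for y in ys]).astype(np.float32)
    c=cv2.remap(g,p[:,:1],p[:,1:],1)[:,0].mean(1).astype(int); print(x,*["%d:%d"%q for q in zip(ys,c)])
```

```text
12.6333 [428.89616458 125.76131544 193.54942783] [ 1.79952100e+02 -1.07825190e-01  2.77064595e+01] [-0.84570467 -0.07920684 -1.04774074] 0.32400032727100503 stand x,y 0.8708786421849481 263.77915146890473
-2.8 44:186 47:187 50:183 53:165 56:171 59:187 62:189 65:193 68:196 71:194 74:189 77:186 80:186 83:186 86:186 89:187 92:187 95:193 98:201 101:204 104:205 107:203 110:191 113:180 116:187 119:188 122:188 125:189 128:186 131:186 134:199 137:204 140:204 143:203 146:194 149:173 152:173 155:185 158:172 161:127 164:103 167:102 170:102 173:101 176:102 179:102 182:102 185:102 188:102 191:102 194:103 197:102
-14 44:184 47:185 50:186 53:183 56:158 59:131 62:146 65:161 68:164 71:161 74:156 77:157 80:157 83:158 86:158 89:153 92:151 95:157 98:188 101:203 104:205 107:204 110:196 113:166 116:156 119:163 122:164 125:161 128:160 131:176 134:199 137:204 140:205 143:203 146:187 149:158 152:175 155:186 158:153 161:109 164:102 167:103 170:103 173:103 176:103 179:102 182:103 185:103 188:103 191:103 194:102 197:101
```

```bash
python3 -c "
from cell import order; print(order.finish_job())"
```

```text
the job is handed in; nothing more can be done
None
```

The spindle is locked: the slot faces the bar, the bar is fully home with its thumb plate against the guide block (about 16 N at the stop), and I handed the job in at about 13 s with the arm clear.

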